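Fish the rod coil out of the winder's guarded catch tray

ROBOT

A 6-joint arm with a two-finger parallel gripper is mounted at the origin on the work surface. World frame = base frame: x ahead of the robot, y to its left, z up, the work surface at z = 0. Lengths are in m, angles in rad, forces in N, time in s.
With the tool pointing down it reaches from about 0.3 to 0.775 m from the base axis. Payload 14.6 kg.
Tool frame: the origin (TCP) lies midway between the tips of the shut fingers; the grasp point (between the pads) lies 19 mm behind it (ctrl.tcp_to_grasp is the z of the grasp point in the tool frame, in m); z points along the fingers, y is the line along which they close (so a half turn about z gives the same grasp; the last joint's range is limited). The gripper opens to 94 mm and grips with 3 to 60 N. Pads are 16 mm wide; open, the fingers measure 119 mm over their backs; the gripper's body (75 mm by 177 mm) begins 78 mm behind the grasp point.
Start: joints at [-1.325, 0.3, 1.521, -0, 1.321, -0.067], TCP at [0.169, -0.523, 0.205] pointing down, gripper open.
Joint ranges: [-3.03, 3.03], [-0.79, 2.21], [0.23, 2.52], [-1.04, 4.18], [0, 3.07], [-2.55, 2.55]. Speed limits (rad/s): [2.22, 2.22, 2.57, 3.14, 3.14, 3.14].

INTERFACE

Orientations are given as [roll, pitch, yaw] about the fixed x, y, z axes, in that order (R = Rz(yaw) Ry(pitch) Rx(roll)).
In Python, from station import monitor, camera, ctrl gives the robot as it stands.
- The arm moves only by the tool apply_moves, never from a script. Its argument "plan" is one flat list of numbers, 4 for each row, row after row: the shift along the tool's x, y, z in mm, then the turn about the tool's z in rad. In form: [dx, dy, dz, spin, dx, dy, dz, spin, ...]. A call has 1 to 20 rows; each row shifts and turns the commanded pose from where the row before left it, along the tool's axes as they then stand; what a row does not reach is not made up. A row lasts 1/10 s, in which the tool goes at most 50 mm and 8.59 degrees, less where a joint would pass 70% of its speed; a pose out of reach is approached as far as the arm can. A call is refused whole if a number of a shift passes 50 or a number of a turn 0.15, either way. A call with a gripper value outside its range is refused whole. "hand" is the gripper command: -1 is shut, 1 is fully open, values between are in proportion, set as the call begins (left out, the last holds). The fingers move at their own pace and stop on an object; "squeeze" is the grip in N (left out, the last holds). Time passes only in rows, so rows that do not move let the fingers close. It gives the time, the measured TCP pose, the force, the opening and the grip force at its end, in the units of the state.
- monitor.get_obs(): the state, without advancing time (a new reading comes with each control period).
- camera(name): name is "scene" or "top"; returns a dict with "image" (480x640x3 uint8, red, green, blue), "range_z" (480x640 float32, m along the optical axis (not along the pixel's ray), 0 where there is no reading), "mtx" (3x3 intrinsics, pixels), "distortion" ([k1, k2, p1, p2, k3] as OpenCV has them; the pictures are not rectified), "rvec" (rotation vector, rad) and "tvec" (3), from world to camera coordinates, as OpenCV has them. Camera axes: x right, y down, z forward; pixel columns grow to the right and rows downward; lengths in m; the calibration is good to about 2 mm. A picture is of the moment at which its call begins.
- ctrl.hand_in(): hands the job in; it is judged then, once.
The state is a dict: "time_s": time; "qpos": joint angles; "joint_vel": joint speeds; "tau": joint torques, N m; "ee_pos": TCP position; "eef_rot": TCP orientation; "force": force on the tool from outside, world axes, zero at the start; "moment": the same for the moment, N m; "grip_width": finger opening in m; "grip_force": force on a finger pad.
Only numpy, scipy, OpenCV 4.12 (cv2) and the standard library are available. Lean on these libraries where they do the work, as an engineer would, in place of code of your own. Each camera call takes 0.05 s, during which the arm holds its last target. There are 200 camera calls.

TASK

Empty the coil winder's catch tray: first take the finished yellow choke (ring coil) out and set it down in the blue tote without dropping it. Then grip the long rod coil, tilt it so that one end comes up through the opening between the clear guards, draw it out, and finish still holding the whole rod still in the gripper, about 10 cm clear above the guards and touching nothing else. Leave the other things on the bench where they are.

Things in the scene. Friction and masses are not known exactly. Their poses are not given: they have to be found in the camera images.
- tray: Fixed grey catch tray of a blue coil winder. Origin: centre of its underside, on the bench; its y runs along its length, its x points from the robot towards the winder. Inside 140 mm (x) by 320 mm (y), floor top at z = 4 mm, walls 4 mm thick. The winder's casing begins at x = 140 mm and is 140 mm high; wire reels on it reach 215 mm. A thin chute spans x = 75 to 140 mm at z = 60 to 75 mm.
- tray_opening (a point): Centre of the opening in the tray's top, 35 mm to +y of the tray's origin, z = 62 mm, axes as the tray's. Open 75 mm either way along y and over the tray's full 140 mm in x. Beyond it clear flat guards with yellow edges, 5 mm thick (underside z = 57, top z = 62 mm), cover the tray's ends: tray y = -164 to -40 mm and 110 to 164 mm.
- rod_center (a point): Centre of the rod coil: 220 mm long, rigid, 0.09 to 0.18 kg, copper winding 16 mm thick over its middle 170 mm, square black end caps 22 x 22 x 12 mm. Its own y runs along it. It starts on the tray floor (axis 11 mm above it) in the half nearer the robot, within 6 degrees of the tray's y, centre within 15 mm of the tray's middle, ends partly under the guards.
- rod_left (a point): Centre of the outer face of the rod coil's end cap at its own +y end (110 mm from its centre).
- rod_right (a point): Centre of the outer face of the rod coil's end cap at its own -y end (110 mm from its centre).
- choke_center (a point): Centre of the yellow ring-shaped finished choke with copper turns: 40 mm outer diameter, 18 mm hole, 20 mm high, about 60 g, lying flat on the tray floor in the half nearer to the winder, under the opening.
- tote: Fixed blue open tote, 170 mm (its x) by 130 mm (its y) by 55 mm high, walls and floor 4 mm. Origin: centre of its underside. It stands on the bench to the left or right of the tray. One earlier green choke lies in its +x part; the -x part (about 30 mm from the centre) is free.
- old_choke_center (a point): Centre of the earlier choke, green core, 40 mm diameter, 20 mm high, in the tote's +x part.
- board: Fixed blue test board on cardboard, 120 x 90 mm, 27 mm high, on the other side of the tray from the tote. Origin: centre of its underside.
- syringe: White and blue flux syringe lying on the bench, 136 mm long along its x, 34 mm high. Origin: on the bench below the barrel's middle.
- big_choke_center (a point): Centre of a white ring choke with green wire, 60 mm diameter, 26 mm high, on the bench.
- spool: Orange standing spool, 56 mm diameter, 46 mm high. Origin: centre of its underside.
- small_choke_center (a point): Centre of a small reddish ring choke with white wire, 30 mm diameter, 12 mm high, on the bench.

How it is judged:
On the way, in this order (a step that is already met when the one before it is completed fails the run):
1. the yellow choke lies released in the tote (x of choke_center in the frame of tote between -0.083 and 0.083 m and y of choke_center in the frame of tote between -0.063 and 0.063 m and z of choke_center in the frame of tote below 0.042 m and contact force between choke and the fingers below 0.05 N and linear speed of choke below 0.03 m/s), for 0.2 s.
2. the rod is tilted through the opening: one end above the guards while the other is still below them (((height (world z) of rod_left above 0.075 m and height (world z) of rod_right below 0.057 m) or (height (world z) of rod_right above 0.075 m and height (world z) of rod_left below 0.057 m))), for 0.02 s.
At the end, for the whole second after the job is handed in: The yellow choke lies released and still in the tote (centre inside its walls, under 42 mm above its underside). The rod coil is still gripped, still, both ends over 125 mm above the bench (63 mm above the guards), touching neither tray, winder, tote, board nor spool (all of step 1 and height (world z) of each of rod_left, rod_right above 0.125 m and contact force between rod and the fingers above 1 N and contact force between rod and tray below 0.05 N and linear speed of rod below 0.03 m/s and angular speed of rod below 0.3 rad/s and contact force between rod and tote below 0.05 N and contact force between rod and board below 0.05 N and contact force between rod and spool below 0.05 N); the arm keeps its last pose, push and grip.
It fails at once if a bystander on the bench was moved by more than 30 mm, or the earlier choke in the tote by more than 50 mm (distance of old_choke_center from where it was at the start of the episode above 0.05 m or distance of any of syringe, big_choke_center, spool, small_choke_center from where it was at the start of the episode above 0.03 m).
It fails at once if the yellow choke was dropped (falling free faster than 0.75 m/s, about 30 mm) (linear speed of choke above 0.75 m/s and contact force between choke and the fingers below 0.05 N).
It also fails if it takes over 54 s, if anything falls off the work surface, if the arm or the gripper's body presses on something with over 40 N, if the wrist force passes 120 N, or if a joint passes its speed limit or range.

## Working session

There is one attempt and no reset: what is moved stays moved. The work goes in short steps, Python scripts to look and compute and a tool call to move; the robot and the scene stay as the last step left them, time stands still between calls to the robot, and variables do not carry over. Pictures are saved under pics/ and viewed, at most 10 in all, crops included, and the job is handed in when it is done.

Besides the shell and the picture viewer there is one more tool, called after "Emit:" as name(argument=value, ...), one argument or row to a line, values as JSON. apply_moves: Moves the arm, as the interface text tells. Its arguments: {"type":"object","properties":{"plan":{"type":"array","items":{"type":"number"}},"hand":{"type":"number"},"squeeze":{"type":"number"}},"required":["plan"]}

```bash
ls; mkdir -p pics; python3 - <<'E'
from station import monitor,camera,ctrl
import cv2,numpy as np
print(monitor.get_obs(),ctrl.tcp_to_grasp)
for n in("top","scene"):
    c=camera(n); cv2.imwrite(f"pics/{n}0.png",c["image"][:,:,::-1]); np.savez(f"{n}0.npz",**c)
    R=cv2.Rodrigues(np.array(c["rvec"],float))[0]; print(n,-R.T@np.ravel(c["tvec"]),R.tolist(),c["mtx"],c["distortion"])
E
```

```text
pics
{'time_s': 0.0, 'qpos': array([-1.32459388e+00,  3.00476968e-01,  1.52161704e+00, -7.41841512e-06,
        1.32073075e+00, -6.66250969e-02]), 'joint_vel': array([ 0.00070164, -0.00037125, -0.00030785, -0.00104934, -0.0002603 ,
       -0.00213752]), 'tau': array([ 7.69855487e-04, -5.31806982e+01, -3.52738130e+01,  7.08738528e-02,
        2.43731408e-02, -6.63913033e-05]), 'ee_pos': array([ 0.16917476, -0.52303391,  0.20486791]), 'eef_rot': array([-3.14036280e+00, -7.48591464e-05,  3.12829339e-01]), 'force': array([-0.88621059,  0.29243615, -0.2498655 ]), 'moment': array([-0.02991202,  0.0451889 , -0.03585032]), 'grip_force': 0.0, 'grip_width': 0.09364391585680067} -0.0188
top [0.39019941 0.02657555 1.26840132] [[-0.016195801648917874, -0.9997144438328931, 0.017570623234212462], [-0.9927296749178236, 0.013981469416147974, -0.11955045399544918], [0.11927065249465851, -0.019379094531351684, -0.9926726359423047]] [[544.20320856   0.         314.63742058]
 [  0.         544.20320856 249.06714444]
 [  0.           0.           1.        ]] [0.03752599 0.         0.         0.         0.        ]
scene [0.93796834 0.68159717 0.77130186] [[-0.8649443987523266, 0.5017922616103138, 0.008701336390620179], [0.33823240550283873, 0.5956482532821783, -0.7285615953573544], [-0.3707695064790787, -0.627222197111914, -0.6849250240101932]] [[508.50305284   0.         315.17162634]
 [  0.         508.50305284 238.9176363 ]
 [  0.           0.           1.        ]] [-0.0957742  0.         0.         0.         0.       ]
```

View pics/top0.png

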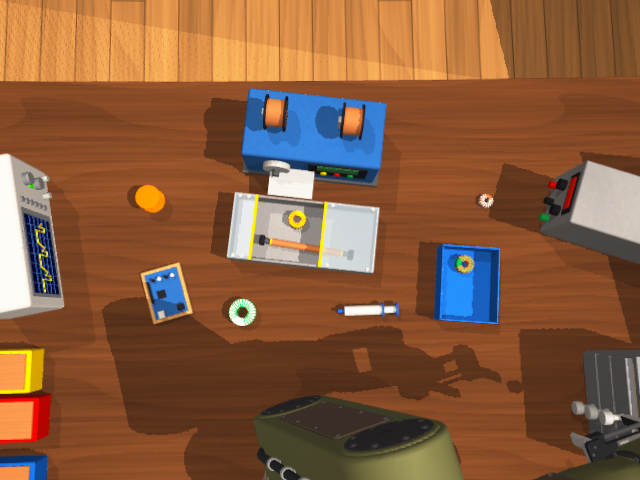

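View pics/scene0.png

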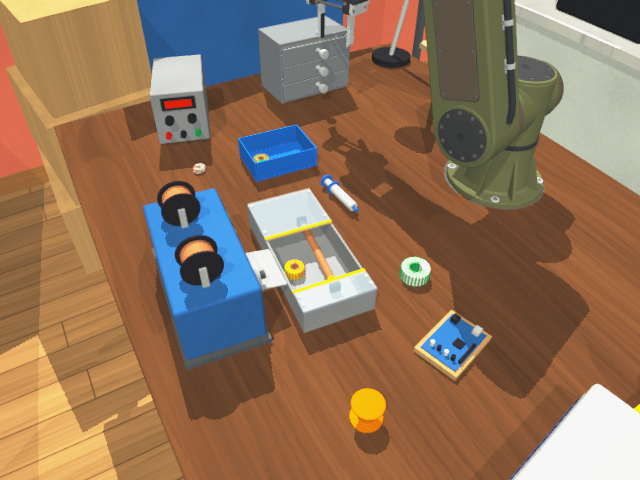

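The top view shows the tray around (303,232), the yellow choke at (297,219), and the rod's caps at about (262,240) and (348,254). The tote is at (468,284), with the green choke at (464,263). The scene view shows the same layout with the opening uncluttered.

```bash
cat > h.py <<'E'
import cv2,numpy as np
def ray(c,uv,z):
    R=cv2.Rodrigues(np.array(c["rvec"],float))[0];t=np.ravel(c["tvec"])
    n=cv2.undistortPoints(np.array(uv,float).reshape(-1,1,2),c["mtx"],np.ravel(c["distortion"])).reshape(-1,2)
    d=np.c_[n,np.ones(len(n))]@R; o=-R.T@t
    return o+d*((z-o[2])/d[:,2])[:,None]
def comps(m,a):
    n,l,s,ce=cv2.connectedComponentsWithStats(m.astype(np.uint8)*255)
    return [(l==i) for i in range(1,n) if s[i,4]>=a]
def pts(m): 
    v,u=np.nonzero(m); return np.c_[u,v].astype(float)
E
python3 - <<'E'
from h import *
c=dict(np.load("top0.npz")); im=c["image"]; hsv=cv2.cvtColor(im,cv2.COLOR_RGB2HSV);H,S,V=cv2.split(hsv)
roi=np.zeros(H.shape,bool);roi[185:280,220:390]=1
y=roi&(H>=22)&(H<=35)&(S>150)&(V>130)
for m in comps(y,15):
    p=pts(m);(uc,r)=cv2.minEnclosingCircle(p.astype(np.float32))[:2]
    rect=cv2.minAreaRect(p.astype(np.float32))
    e=cv2.boxPoints(rect); print("yellow",len(p),p.mean(0),uc,r,"z24",ray(c,[uc],.024),"box z62",ray(c,e,.062)[:,:2].round(4).tolist())
o=roi&(H>=5)&(H<=17)&(S>120)&(V>90); 
for m in comps(o,30):
    p=pts(m);q=ray(c,p,.015)[:,:2];vx,vy,x0,y0=cv2.fitLine(q.astype(np.float32),cv2.DIST_HUBER,0,.01,.01).ravel();print("copper",len(p),p.mean(0),vx,vy,x0,y0,q.min(0),q.max(0))
roi2=np.zeros(H.shape,bool);roi2[230:335,420:515]=1
b=roi2&(H>=98)&(H<=118)&(S>150)
p=pts(max(comps(b,200),key=np.sum));rect=cv2.minAreaRect(p.astype(np.float32));bx=cv2.boxPoints(rect);print("tote",ray(c,bx,.055)[:,:2].round(4).tolist())
# tote alternative: depth
z=c["range_z"]
uv=np.stack(np.meshgrid(np.arange(640),np.arange(480)),-1).reshape(-1,2).astype(float)
n=cv2.undistortPoints(uv.reshape(-1,1,2),c["mtx"],np.ravel(c["distortion"])).reshape(-1,2)
R=cv2.Rodrigues(np.array(c["rvec"],float))[0]
W=((np.c_[n,np.ones(len(n))]*z.reshape(-1,1)-np.ravel(c["tvec"]))@R).reshape(480,640,3)
np.save("W0.npy",W)
for nm,u,v in(("chok",297,211),("guard",350,225),("floor",290,250),("tote",468,310),("rodcapL",262,240),("guardL",240,225),("reel",352,110)):print(nm,W[v,u].round(3))
k=4;cr=cv2.resize(im[180:285,220:395],None,fx=k,fy=k,interpolation=cv2.INTER_CUBIC);cv2.imwrite("pics/crop.png",cr[:,:,::-1])
cr=cv2.resize(im[230:335,420:515],None,fx=4,fy=4,interpolation=cv2.INTER_CUBIC)
E
```

```text
yellow 194 [253.07216495 226.53608247] (253.0, 226.5) 32.88246536254883 z24 [[0.59420127 0.14377147 0.024     ]] box z62 [[0.5151, 0.152], [0.6627, 0.1343], [0.6619, 0.1277], [0.5142, 0.1455]]
yellow 183 [322.09289617 233.97814208] (322.0, 234.0) 33.13618087768555 z24 [[ 0.5745537 -0.0153072  0.024    ]] box z62 [[0.4953, -0.0023], [0.6443, -0.0202], [0.6436, -0.0264], [0.4946, -0.0084]]
yellow 165 [296.68484848 218.74545455] (296.9090881347656, 219.0) 8.549903869628906 z24 [[0.61046154 0.04222881 0.024     ]] box z62 [[0.6222, 0.0593], [0.6218, 0.0233], [0.5853, 0.0238], [0.5858, 0.0597]]
copper 625 [235.9296 194.3392] 0.2809503 -0.95972234 0.67297673 0.18583752 [0.63056792 0.09996876] [0.69504956 0.22134227]
copper 4526 [322.91007512 241.11047282] 0.3815589 -0.92434454 0.5598452 -0.018158544 [ 0.46878568 -0.17559667] [0.69259008 0.22088797]
copper 92 [225.08695652 217.60869565] 0.09014686 -0.99592847 0.6181442 0.20603125 [0.6069572  0.19561869] [0.62611872 0.22111167]
copper 90 [224.35555556 229.66666667] 0.6995041 -0.71462864 0.58971727 0.21057981 [0.57881715 0.20018222] [0.6001585 0.2210035]
copper 303 [295.52805281 245.34983498] 0.18345018 0.983029 0.5501104 0.046311077 [ 0.53383773 -0.00810045] [0.56807251 0.1007979 ]
tote [[0.3729, -0.2581], [0.5448, -0.2735], [0.5362, -0.4164], [0.3647, -0.3985]]
chok [0.629 0.042 0.025]
guard [ 0.589 -0.078  0.056]
floor [0.541 0.059 0.006]
tote [ 0.395 -0.351  0.002]
rodcapL [0.562 0.123 0.028]
guardL [0.592 0.169 0.063]
reel [ 0.803 -0.075  0.199]
```

View pics/crop.png

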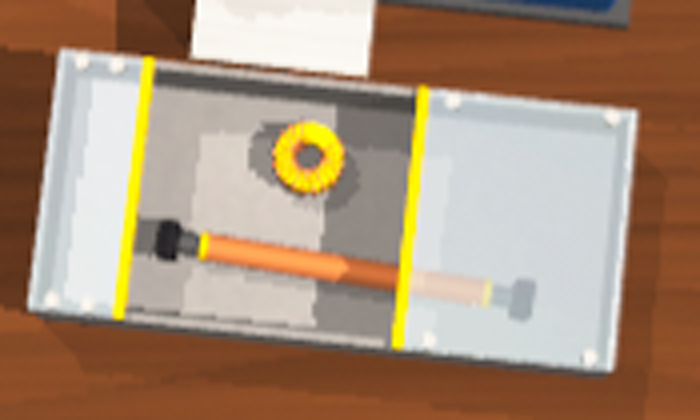

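Tray yaw comes out at about -0.122, with the opening centred at (0.579, 0.063). The choke is at (0.6105, 0.042), and the rod runs along yaw -0.185 through (0.550, 0.046). The tote is at about (0.456, -0.343). All the sizes match those given, so I'll move above the choke.

Emit:
apply_moves(
  plan=[0, 0, 0, 0.145, 0, 0, 0, 0.145, 0, 0, 0, 0.145, 23, -38.4, 0, 0, 23, -38.4, 0, 0, 23, -38.4, 0, 0, 23, -38.4, 0, 0, 23, -38.4, 0, 0, 23, -38.4, 0, 0, 23, -38.4, 0, 0, 23, -38.4, 0, 0, 23, -38.4, 0, 0, 23, -38.4, 0, 0, 23, -38.4, 0, 0, 23, -38.4, 0, 0, 23, -38.4, 0, 0, 23, -38.4, 0, 0, 23, -38.4, 0, 0, 23, -38.4, 0, 0],
  hand=0.32,
  squeeze=20,
)

```text
time_s: 2.0
ee_pos: [0.6101, 0.0433, 0.2051]
eef_rot: [3.141, 0.001, -0.122]
force: [-0.7, -0.8, 0.2]
grip_width: 0.0619
grip_force: 0.0
```

```bash
cat >> h.py <<'E'
def st():
    from station import monitor
    o=monitor.get_obs();np.set_printoptions(precision=4,suppress=True)
    for k in("time_s","qpos","ee_pos","eef_rot","force","grip_width","grip_force"):print(k,o[k])
    return o
def go(xyz,yaw=None):
    o=st();w=o["eef_rot"][2];R=cv2.Rodrigues(np.array([0,0,w]))[0]@np.diag([1.,-1,-1])
    print("tool mm",1000*R.T@(np.array(xyz)-o["ee_pos"]),"spin",None if yaw is None else -(yaw-w))
E
python3 -c "
from h import *;go([.6105,.0422,.008],-.122)"
```

```text
time_s 2.0
qpos [ 0.0111  0.4393  1.3325 -0.      1.3704  1.704 ]
ee_pos [0.6101 0.0433 0.2051]
eef_rot [ 3.1415  0.0006 -0.1221]
force [-0.6679 -0.7872  0.1771]
grip_width 0.06190612814256799
grip_force 0.0
tool mm [  0.5069   1.0931 197.0912] spin -0.00013247420583206715
```

Emit:
apply_moves(
  plan=[0, 1, 40, 0, 0, 0, 40, 0, 0, 0, 40, 0, 0, 0, 30, 0, 0, 0, 15, 0, 0, 0, 10, 0, 0, 0, 10, 0, 0, 0, 6, 0, 0, 0, 5, 0, 0, 0, 0, 0],
)

```text
time_s: 3.0
ee_pos: [0.6093, 0.0407, 0.0094]
eef_rot: [-3.142, -0.0, -0.122]
force: [-0.7, -0.1, 0.6]
grip_width: 0.062
grip_force: 0.0
```

Emit:
apply_moves(
  plan=[0, 0, 0, 0, 0, 0, 0, 0, 0, 0, 0, 0, 0, 0, 0, 0, 0, 0, 0, 0, 0, 0, 0, 0],
  hand=-1,
  squeeze=20,
)

```text
time_s: 3.6
ee_pos: [0.6095, 0.0407, 0.0098]
eef_rot: [-3.141, -0.001, -0.122]
force: [-1.0, 0.3, 5.2]
grip_width: 0.039
grip_force: 20.0
```

Emit:
apply_moves(
  plan=[0, 0, -5, 0, 0, 0, -10, 0, 0, 0, -15, 0, 0, 0, -20, 0],
)

```text
time_s: 4.0
ee_pos: [0.609, 0.0406, 0.0605]
eef_rot: [3.141, 0.001, -0.122]
force: [-0.5, -0.5, 0.1]
grip_width: 0.0386
grip_force: 20.0
```

Emit:
apply_moves(
  plan=[0, 0, -30, 0, 0, 0, -40, 0, 0, 0, -30, 0, -13.8, 40, 0, 0, -13.8, 40, 0, 0, -13.8, 40, 0, 0, -13.8, 40, 0, 0, -13.8, 40, 0, 0, -13.8, 40, 0, 0, -13.8, 40, 0, 0, -13.8, 40, 0, 0, -13.8, 40, 0, 0, -13.8, 40, 0, 0, 0, 0, 0, -0.03, 0, 0, 0, 0],
)

```text
time_s: 5.5
ee_pos: [0.4232, -0.34, 0.1603]
eef_rot: [3.141, -0.001, -0.093]
force: [0.5, 1.1, -0.9]
grip_width: 0.0385
grip_force: 20.0
```

```bash
python3 - <<'E'
from h import *
from station import camera
go([.4235,-.340,.012],-.09)
for n in("top","scene"):
    c=camera(n); np.savez(f"{n}1.npz",**c)
    cv2.imwrite(f"pics/{n}1.png",c["image"][:,:,::-1])
t=cv2.imread("pics/top1.png")[200:350,400:550];s=cv2.imread("pics/scene1.png")[80:230,200:350]
cv2.imwrite("pics/tote1.png",cv2.resize(np.hstack([t,s]),None,fx=2.6,fy=2.6))
E
```

```text
time_s 5.5
qpos [-0.7444  0.3246  1.5972  0.0001  1.219   0.9195]
ee_pos [ 0.4232 -0.34    0.1603]
eef_rot [ 3.1412 -0.0007 -0.0931]
force [ 0.5299  1.0626 -0.8973]
grip_width 0.03850481896251289
grip_force 19.9997192050796
tool mm [  0.2886  -0.0424 148.3309] spin -0.003093107190115546
```

View pics/tote1.png

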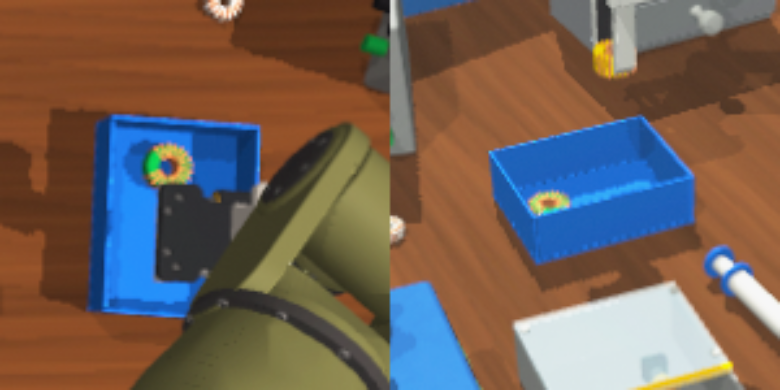

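The choke is held at the fingertips over the tote's free part, and the green choke in the +x part is clear of the path. I'll lower it now.

Emit:
apply_moves(
  plan=[0, 0, 35, 0, 0, 0, 35, 0, 0, 0, 30, 0, 0, 0, 20, 0, 0, 0, 12, 0, 0, 0, 7, 0, 0, 0, 4, 0, 0, 0, 3, 0, 0, 0, 2, 0, 0, 0, 0, 0, 0, 0, 0, 0],
)

```text
time_s: 6.7
ee_pos: [0.4237, -0.3397, 0.0118]
eef_rot: [3.141, -0.0, -0.092]
force: [-0.0, 0.2, -0.5]
grip_width: 0.0389
grip_force: 20.0
```

Emit:
apply_moves(
  plan=[0, 0, 1.5, 0, 0, 0, 0, 0],
)

```text
time_s: 6.9
ee_pos: [0.4235, -0.3395, 0.0099]
eef_rot: [-3.142, 0.0, -0.092]
force: [0.1, -0.3, -1.1]
grip_width: 0.039
grip_force: 20.0
```

Emit:
apply_moves(
  plan=[0, 0, 0, 0, 0, 0, 0, 0, 0, 0, 0, 0, 0, 0, 0, 0, 0, 0, 0, 0, 0, 0, 0, 0],
  hand=0.32,
)

```text
time_s: 7.5
ee_pos: [0.4236, -0.3395, 0.01]
eef_rot: [3.142, -0.0, -0.092]
force: [-0.5, -0.2, -0.1]
grip_width: 0.0616
grip_force: 0.0
```

Emit:
apply_moves(
  plan=[0, 0, -10, 0, 0, 0, -20, 0, 0, 0, -30, 0, 0, 0, -40, 0, 0, 0, -40, 0, 0, 0, -40, 0],
)

```text
time_s: 8.1
ee_pos: [0.4233, -0.3393, 0.1925]
eef_rot: [3.141, -0.001, -0.092]
force: [0.7, 0.1, 0.2]
grip_width: 0.0623
grip_force: 0.0
```

```bash
python3 - <<'E'
from h import *
from station import camera
st()
for n in("top","scene"):
    c=camera(n); np.savez(f"{n}2.npz",**c); cv2.imwrite(f"pics/{n}2.png",c["image"][:,:,::-1])
c=dict(np.load("top2.npz"));im=c["image"];H,S,V=cv2.split(cv2.cvtColor(im,cv2.COLOR_RGB2HSV))
roi=np.zeros(H.shape,bool);roi[228:258,255:320]=1
m=max(comps(roi&(H>=5)&(H<=17)&(S>120)&(V>90),30),key=np.sum);q=ray(c,pts(m),.015)[:,:2]
d=cv2.fitLine(q.astype(np.float32),cv2.DIST_HUBER,0,.01,.01).ravel();print(len(q),d,q[:,1].min(),q[:,1].max())
print("caps z26",ray(c,[[262,240],[350.2,254.7]],.026),"z15",ray(c,[[262,240],[350.2,254.7]],.015))
roi=np.zeros(H.shape,bool);roi[225:252,252:275]=1
for m in comps(roi&(V<45),10):print("dark",pts(m).mean(0),pts(m).min(0),pts(m).max(0),ray(c,[pts(m).mean(0)],.024))
roi=np.zeros(H.shape,bool);roi[270:320,440:500]=1
for m in comps(roi&(H>=20)&(H<=35)&(S>130)&(V>120),20):print("choke",ray(c,[pts(m).mean(0)],.024))
t=im[180:330,220:520];cv2.imwrite("pics/a2.png",cv2.resize(t,None,fx=2.6,fy=2.6,interpolation=cv2.INTER_CUBIC)[:,:,::-1])
E
```

```text
time_s 8.1
qpos [-0.7432  0.2937  1.5599  0.      1.2874  0.9197]
ee_pos [ 0.4233 -0.3393  0.1925]
eef_rot [ 3.1412 -0.0005 -0.0921]
force [0.687  0.0581 0.2463]
grip_width 0.0623358683183694
grip_force 0.0
309 [0.181  0.9835 0.5501 0.0467] -0.008100446120956308 0.1031126728953907
caps z26 [[ 0.5622  0.123   0.026 ]
 [ 0.5253 -0.0792  0.026 ]] z15 [[ 0.5637  0.1239  0.015 ]
 [ 0.5265 -0.0802  0.015 ]]
dark [261.1 240.6] [260. 236.] [263. 244.] [[0.5611 0.1253 0.024 ]]
choke [[ 0.4258 -0.3277  0.024 ]]
```

View pics/a2.png

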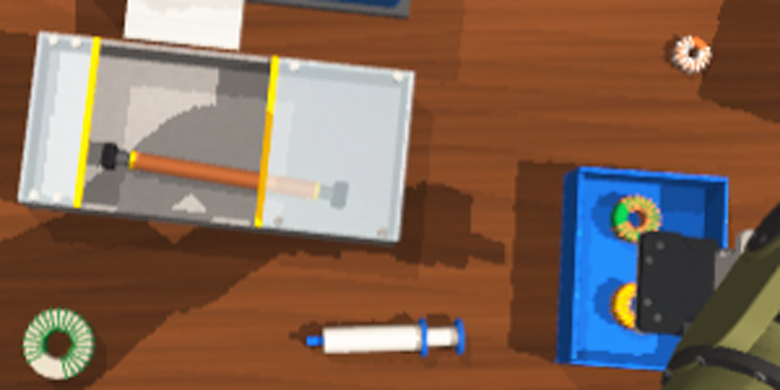

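The yellow choke lies in the tote beside the green one. The rod is unmoved, with its left cap at crop (110,155). I'll go above the grip point, 65 mm towards the rod's left end from its centre.

Emit:
apply_moves(
  plan=[8.6, -39.6, 0, 0, 8.6, -39.6, 0, 0, 8.6, -39.6, 0, 0, 8.6, -39.6, 0, 0, 8.6, -39.6, 0, 0, 8.6, -39.6, 0, 0, 8.6, -39.6, 0, 0, 8.6, -39.6, 0, 0, 8.6, -39.6, 0, 0, 8.6, -39.6, 0, 0, 8.6, -39.6, 0, 0],
  hand=0.0,
  squeeze=8,
)

```text
time_s: 9.3
ee_pos: [0.5578, 0.0872, 0.1898]
eef_rot: [3.142, 0.0, -0.092]
force: [1.6, -0.4, 1.3]
grip_width: 0.0473
grip_force: 0.0
```

Emit:
apply_moves(
  plan=[0, 0, 0, -0.148, 0, 0, 0, -0.148, 0, 0, 0, -0.148, 0, 0, 0, -0.148, 0, 0, 0, -0.148, 0, 0, 0, -0.148, 0, 0, 0, -0.148, 0, 0, 0, -0.148, 0, 0, 0, -0.148, 0, 0, 0, -0.148, 0, 0, 0, 0],
)

```text
time_s: 10.4
ee_pos: [0.5576, 0.0855, 0.1898]
eef_rot: [-3.141, 0.0, 1.39]
force: [0.1, -0.3, 0.4]
grip_width: 0.0471
grip_force: 0.0
```

```bash
python3 -c "
from h import *;go([.5574,.0861,.009],1.389)"
```

```text
time_s 10.4
qpos [0.0872 0.3443 1.4996 0.     1.2981 0.2677]
ee_pos [0.5576 0.0855 0.1898]
eef_rot [-3.1411  0.0001  1.3904]
force [ 0.1387 -0.3133  0.4487]
grip_width 0.04708903202930036
grip_force 0.0
tool mm [  0.5463  -0.3127 180.7553] spin 0.001365452352913632
```

Emit:
apply_moves(
  plan=[0, 0, 40, 0, 0, 0, 40, 0, 0, 0, 40, 0, 0, 0, 25, 0, 0, 0, 15, 0, 0, 0, 10, 0, 0, 0, 7, 0, 0, 0, 4, 0, 0, 0, 0, 0],
)

```text
time_s: 11.3
ee_pos: [0.5581, 0.0855, 0.0092]
eef_rot: [3.141, -0.0, 1.387]
force: [-0.6, 0.9, -0.1]
grip_width: 0.0471
grip_force: 0.0
```

Emit:
apply_moves(
  plan=[0, 0, 0, 0, 0, 0, 0, 0, 0, 0, 0, 0, 0, 0, 0, 0, 0, 0, 0, 0, 0, 0, 0, 0],
  hand=-1,
  squeeze=8,
)

```text
time_s: 11.9
ee_pos: [0.5578, 0.0855, 0.0091]
eef_rot: [-3.141, -0.0, 1.388]
force: [-1.4, 0.1, 2.4]
grip_width: 0.0155
grip_force: 8.0
```

Emit:
apply_moves(
  plan=[0, 0, -3, 0, 0, 0, -4, 0, 0, 0, -4, 0, 0, 0, -4, 0, 0, 0, 0, 0],
)

```text
time_s: 12.4
ee_pos: [0.5582, 0.0856, 0.0247]
eef_rot: [3.141, -0.0, 1.388]
force: [-0.1, 1.0, -0.5]
grip_width: 0.0154
grip_force: 8.0
```

```bash
python3 - <<'E'
from h import *
from station import camera
st()
a=[]
for n in("top","scene"):
    c=camera(n); np.savez(f"{n}3.npz",**c); a.append(c["image"])
t=a[0][170:290,220:400];s=a[1][160:340,210:400]
cv2.imwrite("pics/a3.png",np.hstack([cv2.resize(t,(400,267)),cv2.resize(s,(400,379))[:267*1]]) [:,:,::-1])
cv2.imwrite("pics/s3.png",cv2.resize(s,(780,585*180*190//(180*190)),interpolation=cv2.INTER_CUBIC)[:,:,::-1])
E
```

```text
time_s 12.4
qpos [ 0.0872  0.543   1.6354 -0.      0.9621  0.2702]
ee_pos [0.5582 0.0856 0.0247]
eef_rot [ 3.1406 -0.0003  1.3879]
force [-0.0753  1.0215 -0.4692]
grip_width 0.015406720824900324
grip_force 7.999989688396454
```

View pics/s3.png

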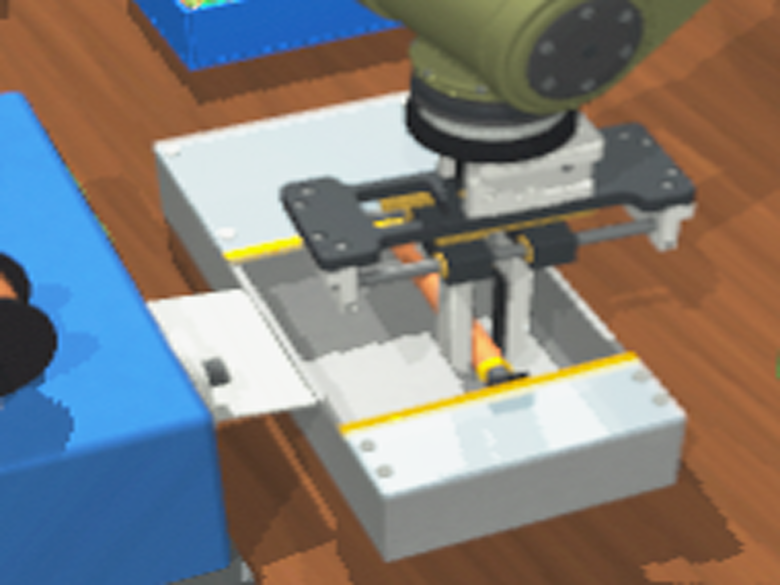

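The rod is between the fingers and its near cap is just inside the yellow edge. I'll lift further with a small shift away from that edge.

Emit:
apply_moves(
  plan=[-1, 0, -3, 0, -1, 0, -3, 0, -1, 0, -3, 0, 0, 0, -3, 0, 0, 0, -3, 0, 0, 0, 0, 0],
)

```text
time_s: 13.1
ee_pos: [0.5575, 0.0826, 0.0395]
eef_rot: [3.141, -0.0, 1.388]
force: [-0.2, -0.2, -1.2]
grip_width: 0.0155
grip_force: 8.0
```

```bash
cat >> h.py <<'E'
def scan():
    from station import camera
    o=st();out={}
    for n in("top","scene"):
        c=camera(n);out[n]=c
        uv=np.stack(np.meshgrid(np.arange(640),np.arange(480)),-1).reshape(-1,2).astype(float)
        nn=cv2.undistortPoints(uv.reshape(-1,1,2),c["mtx"],np.ravel(c["distortion"])).reshape(-1,2)
        R=cv2.Rodrigues(np.array(c["rvec"],float))[0];z=c["range_z"]
        W=(np.c_[nn,np.ones(len(nn))]*z.reshape(-1,1)-np.ravel(c["tvec"]))@R
        H,S,V=[a.ravel() for a in cv2.split(cv2.cvtColor(c["image"],cv2.COLOR_RGB2HSV))]
        yaw=-.122;T=np.array([[np.cos(yaw),np.sin(yaw),0],[-np.sin(yaw),np.cos(yaw),0],[0,0,1]])
        P=(W-[.5747,.0281,0])@T.T   # tray frame
        k=(z.ravel()>0)&(np.abs(P[:,0]+.025)<.05)&(P[:,1]>-.17)&(P[:,1]<.25)&(P[:,2]>.008)&(H>=4)&(H<=17)&(S>110)&(V>70)
        q=P[k]*1000;print(n,len(q))
        for lo in range(-160,250,20):
            s=q[(q[:,1]>=lo)&(q[:,1]<lo+20)]
            if len(s)>4:print("  y",lo+10,"x",np.median(s[:,0]).round(1),"z top",np.percentile(s[:,2],80).round(1),len(s))
    return out
E
python3 -c "
from h import *;a=scan();cv2.imwrite('pics/s4.png',cv2.resize(a['scene']['image'][160:340,210:400],(760,570))[:,:,::-1])"
```

```text
time_s 13.1
qpos [0.0821 0.5188 1.632  0.     0.99   0.2651]
ee_pos [0.5575 0.0826 0.0395]
eef_rot [ 3.1409 -0.0002  1.3878]
force [-0.23   -0.1914 -1.1748]
grip_width 0.015531053857466559
grip_force 8.0000339448452
top 85
  y -30 x -27.8 z top 40.1 54
  y -10 x -27.7 z top 42.0 27
scene 147
  y -70 x -25.1 z top 30.1 7
  y -50 x -28.1 z top 33.8 17
  y -30 x -24.4 z top 38.7 22
  y -10 x -22.4 z top 39.8 29
  y 10 x -20.4 z top 295.7 5
  y 50 x -25.2 z top 53.5 25
  y 70 x -22.1 z top 54.6 12
  y 90 x -52.8 z top 289.9 7
  y 110 x -55.0 z top 283.6 19
```

View pics/s4.png

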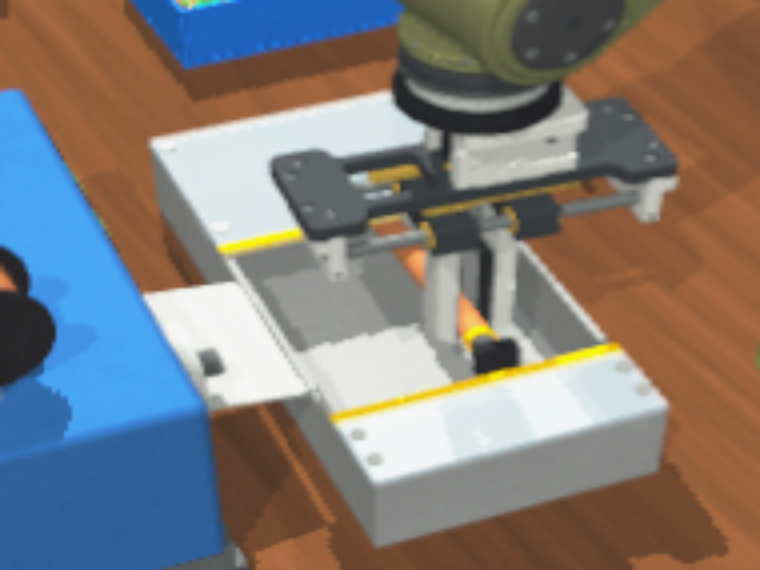

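The rod tilts passively: about 9° now, with the far end near the floor and the left cap rising clear of the edge. I'll continue lifting.

Emit:
apply_moves(
  plan=[0, 0, -3, 0, 0, 0, -4, 0, 0, 0, -4, 0, 0, 0, -4, 0, 0, 0, -4, 0, 0, 0, -4, 0, 0, 0, 0, 0],
)

```text
time_s: 13.9
ee_pos: [0.5576, 0.0826, 0.0626]
eef_rot: [3.141, -0.0, 1.388]
force: [0.1, 0.1, -0.5]
grip_width: 0.0158
grip_force: 8.0
```

```bash
python3 -c "
from h import *;a=scan();cv2.imwrite('pics/s5.png',cv2.resize(a['scene']['image'][160:340,210:400],(760,570))[:,:,::-1])"
```

```text
time_s 13.9
qpos [0.0821 0.4855 1.6197 0.     1.0354 0.265 ]
ee_pos [0.5576 0.0826 0.0626]
eef_rot [ 3.1407 -0.0003  1.3878]
force [ 0.0708  0.0524 -0.5171]
grip_width 0.015761643765872642
grip_force 7.999933809041977
top 89
  y -30 x -28.0 z top 52.2 56
  y -10 x -27.5 z top 56.0 28
scene 143
  y -50 x -24.8 z top 42.9 28
  y -30 x -25.7 z top 49.0 33
  y -10 x -22.3 z top 53.9 26
  y 50 x -24.3 z top 75.4 22
  y 70 x -20.7 z top 142.5 8
  y 90 x -41.0 z top 380.8 5
  y 110 x -49.5 z top 302.4 15
```

View pics/s5.png

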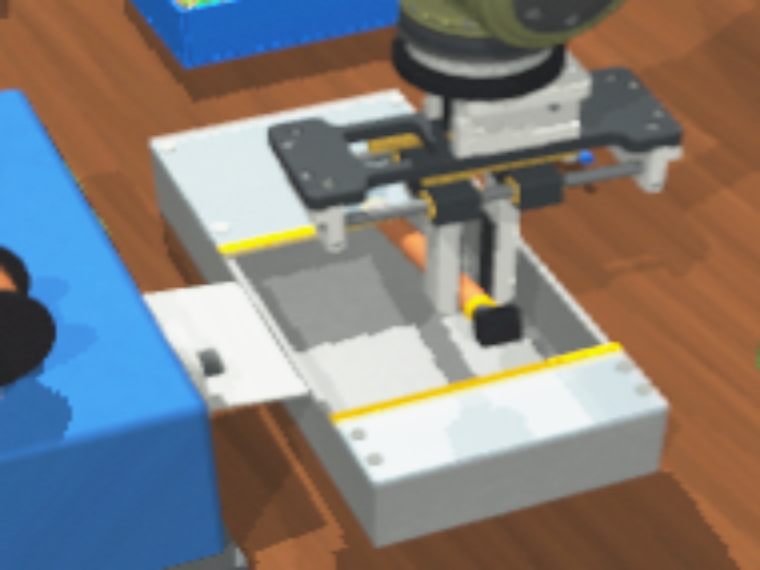

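Slope is now about 17°: left end at about 82 mm, right end on the floor, and 8–10 mm clear of the guard edge. I'll lift a little more, tighten the grip, then draw the rod out along its axis.

Emit:
apply_moves(
  plan=[0, 0, -3, 0, 0, 0, -2, 0, 0, 0, 0, 0, 0, 0, 0, 0],
)

```text
time_s: 14.4
ee_pos: [0.5573, 0.0826, 0.067]
eef_rot: [3.141, -0.0, 1.388]
force: [0.8, -0.1, -1.0]
grip_width: 0.0157
grip_force: 8.0
```

Emit:
apply_moves(
  plan=[0, 0, 0, 0, 0, 0, 0, 0, 5, 0, -1.5, 0, 8, 0, -2, 0, 10, 0, -2, 0, 10, 0, -2, 0, 10, 0, -2, 0, 10, 0, -2, 0, 0, 0, 0, 0],
  squeeze=45,
)

```text
time_s: 15.3
ee_pos: [0.5672, 0.136, 0.0787]
eef_rot: [3.141, -0.0, 1.389]
force: [0.7, -1.2, -1.8]
grip_width: 0.015
grip_force: 45.0
```

```bash
python3 -c "
from h import *;a=scan();cv2.imwrite('pics/s6.png',cv2.resize(a['scene']['image'][140:340,200:420],(770,700))[100:,:,::-1])"
```

```text
time_s 15.3
qpos [0.1726 0.5026 1.5499 0.0001 1.0885 0.3542]
ee_pos [0.5672 0.136  0.0787]
eef_rot [ 3.1411 -0.0003  1.3891]
force [ 0.6895 -1.1702 -1.7598]
grip_width 0.01502367202198847
grip_force 44.9996691942215
top 295
  y -30 x -28.6 z top 47.9 39
  y -10 x -27.1 z top 55.2 59
  y 10 x -26.2 z top 60.0 60
  y 30 x -24.7 z top 67.6 61
  y 50 x -23.2 z top 73.2 43
  y 130 x 8.8 z top 367.4 10
  y 150 x 4.4 z top 366.0 11
  y 170 x -19.0 z top 377.6 8
scene 171
  y -30 x -25.2 z top 46.0 12
  y 10 x -21.6 z top 58.5 31
  y 30 x -21.4 z top 65.6 43
  y 50 x -18.7 z top 70.5 29
  y 90 x -23.5 z top 236.8 7
  y 110 x -21.6 z top 92.5 23
  y 150 x -48.6 z top 316.2 14
```

View pics/s6.png

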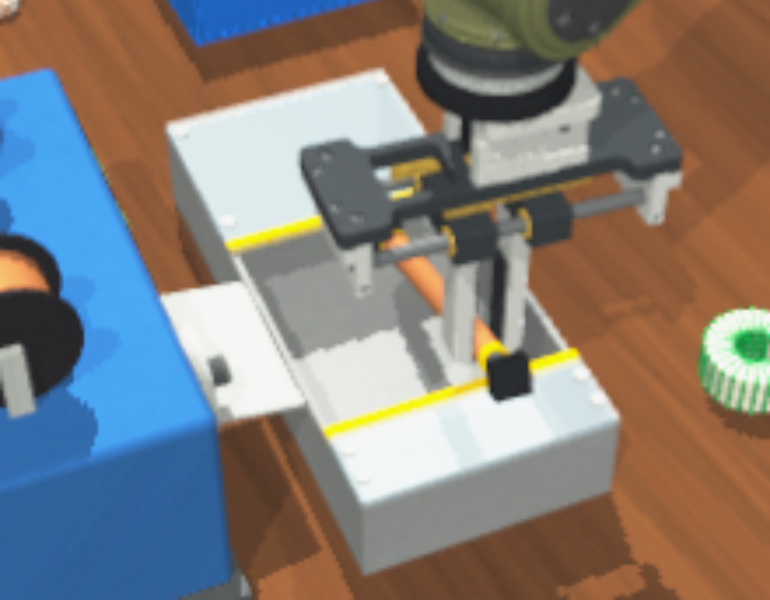

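The slope holds at 0.31. The right end is still about 25 mm under the guard, at axis height of about 30 mm. I'll pull 55 mm more, then lift straight up.

Emit:
apply_moves(
  plan=[8, 0, -1.5, 0, 10, 0, -2, 0, 10, 0, -2, 0, 10, 0, -2, 0, 10, 0, -2, 0, 7, 0, -1, 0, 0, 0, 0, 0],
)

```text
time_s: 16.1
ee_pos: [0.577, 0.1897, 0.089]
eef_rot: [3.141, -0.0, 1.389]
force: [-0.8, -1.0, -1.5]
grip_width: 0.0149
grip_force: 45.0
```

Emit:
apply_moves(
  plan=[0, 0, -5, 0, 0, 0, -10, 0, 0, 0, -15, 0, 0, 0, -20, 0, 0, 0, -20, 0, 0, 0, -20, 0, 0, 0, -20, 0, 0, 0, -12, 0, 0, 0, -6, 0, 0, 0, -2, 0, 0, 0, 0, 0, 0, 0, 0, 0, 0, 0, 0, 0],
)

```text
time_s: 17.4
ee_pos: [0.5768, 0.1887, 0.2182]
eef_rot: [-3.141, 0.0, 1.388]
force: [0.1, -0.3, -0.7]
grip_width: 0.0151
grip_force: 45.0
```

```bash
python3 -c "
from h import *;a=scan();cv2.imwrite('pics/s7.png',a['scene']['image'][:,:,::-1])
c=a['top'];im=c['image'];H,S,V=cv2.split(cv2.cvtColor(im,cv2.COLOR_RGB2HSV))
roi=np.zeros(H.shape,bool);roi[250:320,440:500]=1
for m in comps(roi&(H>=20)&(H<=35)&(S>130)&(V>120),20):print('choke',len(pts(m)),ray(c,[pts(m).mean(0)],.024))"
```

```text
time_s 17.4
qpos [0.2558 0.4199 1.3294 0.     1.3934 0.4388]
ee_pos [0.5768 0.1887 0.2182]
eef_rot [-3.1406  0.0004  1.3878]
force [ 0.1021 -0.3062 -0.6833]
grip_width 0.015098846115083634
grip_force 44.99945819377899
top 434
  y 30 x -24.6 z top 187.9 68
  y 50 x -23.5 z top 194.6 74
  y 70 x -22.5 z top 202.3 76
  y 90 x -21.5 z top 210.3 86
  y 110 x -19.6 z top 216.0 68
  y 170 x 15.0 z top 506.3 8
  y 190 x -55.5 z top 506.0 14
  y 210 x -27.3 z top 522.6 26
  y 230 x -14.7 z top 515.9 8
scene 299
  y 30 x -19.0 z top 186.3 23
  y 50 x -19.9 z top 193.4 50
  y 70 x -17.8 z top 200.4 51
  y 90 x -17.9 z top 208.8 58
  y 110 x -14.5 z top 212.5 38
  y 150 x -19.5 z top 231.9 11
  y 170 x -10.9 z top 235.5 29
  y 190 x -32.3 z top 336.6 22
  y 210 x -35.2 z top 452.9 14
choke 80 [[ 0.4997 -0.3436  0.024 ]]
choke 174 [[ 0.4248 -0.3388  0.024 ]]
```

View pics/s7.png

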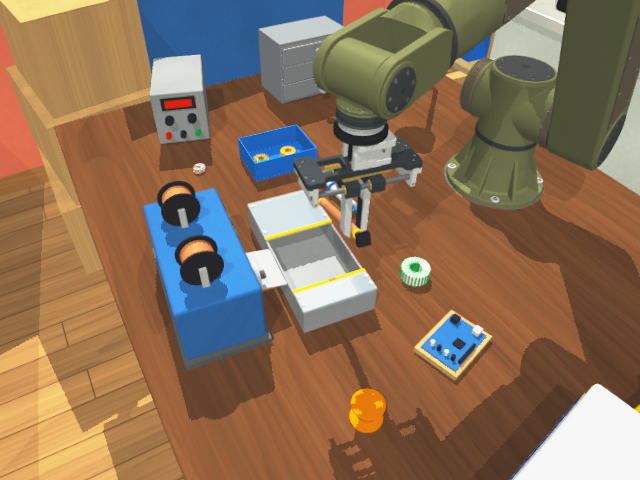

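The rod is held clear, with its lower end at about 0.165 m and its upper end at about 0.24 m. Both chokes are in the tote and the bystanders haven't moved, so I'll hand in.

```bash
python3 -c "
from station import ctrl;print(ctrl.hand_in())"
```

```text
the job is handed in; nothing more can be done
None
```

The job is handed in, with no verdict returned: the yellow choke lies released in the tote, and the rod was drawn out through the opening and is still gripped, its lower end about 10 cm above the guards.

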